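# Close the oil filter pot to its clutch click

## Task

On the tasting table stand two closed steel oil filter pots, a wide one and a narrow one. Turn the black knob on the wide pot clockwise (seen from above) until its slip clutch clicks over, so that the lid is screwed down to its set torque, then let go of it. Leave the narrow pot's knob as it is set.

Things in the scene. Friction and masses are not known exactly. Their poses are not given: they have to be found in the camera images.
- big_knob (a point): Black knob of the wide steel pot (124 mm across, fixed): on its axis at the height to grip, 129 mm above the table. The knob is an upright bar 50 mm long, 14 mm thick, 38 mm tall on a round ribbed skirt 54 mm across; the point lies 25 mm above the skirt, 13 mm below the bar's top. x along the bar, y across its thickness, z up. Under the skirt lies the screw's collar, 60 mm across.
- screw (a joint): Angle of the lid screw under the big knob, rad, growing clockwise seen from above. It starts between 0.1 and 0.45; at 0.8 it meets a firm stop: the lid is tight. It turns with the knob (about 0.2 N m) and stays where it is left, but may spring back up to 0.1 as the clutch snaps over; turning the knob counter-clockwise unscrews it.
- clutch (a joint): How far the big knob has slipped clockwise past its screw, rad: 0 at the start and near 0 until the screw is at its stop. Then the clutch yields at about 0.3 N m, passes its detent's crest at 0.21 and clicks into the next notch at 0.42 (a notch every 0.42). One click takes 0.77 to 1.12 rad of clockwise turning in all, done in one grasp; more clicks do no harm.
- small_knob_end (a point): One end of the bar of the other knob, which must keep its setting: a knob of the same form on the narrow pot (88 mm across, fixed), over 230 mm from the big knob. The point lies 25 mm out from that knob's axis, 125 mm above the table; x outwards along the bar, z up.
Mind the look-alikes: they are no part of the job. Leave any pink look-alike of the part that bears big_knob alone.

How it is judged:
On the way, in this order (a step that is already met when the one before it is completed fails the run):
1. the wide pot's screw is turned home to its stop (value of joint screw above 0.72 rad), for 0.02 s.
2. its slip clutch has clicked over (value of joint clutch above 0.23 rad), for 0.1 s.
At the end, for the whole second after the job is handed in: The wide pot's screw is still home within 10 degrees (screw angle above 0.62 of 0.80 rad), its clutch has clicked over at least once (clutch angle above 0.23 rad, past the detent's crest), and the knob is at rest (value of joint screw above 0.62 rad and value of joint clutch above 0.23 rad and velocity of joint clutch below 0.1 rad/s); the robot touches nothing.
It fails at once if the narrow pot's knob is turned (the end of its bar moves more than 6 mm) (distance of small_knob_end from where it was at the start of the episode above 0.006 m).
It also fails if it takes over 29 s, if anything falls off the work surface, if the arm or the gripper's body presses on something with over 40 N, if the wrist force passes 120 N, or if a joint passes its speed limit or range.

## Robot

A 6-joint arm with a two-finger parallel gripper is mounted at the origin on the work surface. World frame = base frame: x ahead of the robot, y to its left, z up, the work surface at z = 0. Lengths are in m, angles in rad, forces in N, time in s.
With the tool pointing down it reaches from about 0.375 to 0.9 m from the base axis. Payload 3.1 kg.
Tool frame: the origin (TCP) lies at the very end of the fingers, on their centre line; the grasp point (between the pads) lies 19 mm behind it (manip.tcp_to_grasp is the distance from the TCP to the grasp point, in m); z points along the fingers, y is the line along which they close (so a half turn about z gives the same grasp; the last joint's range is limited). The gripper opens to 85 mm and grips with 20 to 120 N. Pads are 22 mm wide; open, the fingers measure 114 mm over their backs; the gripper's body (76 mm by 85 mm) begins 54 mm behind the grasp point. The pads swing forward as they close: fully open they stand 13 mm farther back than shut.
Start: joints at [-1.373, 0.527, 1.433, -0, 1.181, -0.178], TCP at [0.229, -0.581, 0.231] pointing down, gripper open.
Joint ranges: [-3.08, 3.08], [-0.75, 2.2], [0.22, 2.44], [-1.43, 4.57], [0, 2.65], [-2.85, 2.85]. Speed limits (rad/s): [2.79, 2.79, 3.14, 3.14, 3.14, 3.14].

## Interface

Orientations are given as a unit quaternion [x, y, z, w].
In Python, from station import manip gives the robot as it stands. The module is installed in compiled form; this text tells all that it offers.
- The arm moves only by the tool step_arm, never from a script. Its argument "commands" is one flat list of numbers, 6 for each row, row after row: the shift along the tool's x, y, z in m, then the turn, a rotation vector about the tool's x, y, z in degrees. A call has exactly 10 rows; each row is the pose to reach, as a shift and turn from the pose commanded when the call began, along the tool's axes at that moment; what a row does not reach only later rows make up. A row lasts 1/10 s, in which the tool goes at most 50 mm and 8.59 degrees, less where a joint would pass 70% of its speed; a pose out of reach is approached as far as the arm can. A call with a gripper value outside its range is refused whole. "jaw" is the opening in per cent of the stroke, from 0 (shut) to 100 (fully open), set as the call begins (left out, the last holds). The fingers move at their own pace and stop on an object; "grip_force" is the grip in N (left out, the last holds). Time passes only in rows, so rows that repeat a pose let the fingers close, or fill a call up. It gives the time, the measured TCP pose, the force, the opening and the grip force at its end, in the units of the state.
- manip.sense(): the state, without advancing time (a new reading comes with each control period).
- manip.snapshot(name): name is "side" or "top" or "wrist"; returns a dict with "pixels" (384x512x3 uint8, blue, green, red), "fx", "fy", "cx", "cy" (pixels), "R" (3x3) and "t" (3): a world point X has camera coordinates R X + t; the wrist camera has in their place "mount" (4x4, takes a point from camera to tool coordinates, whose origin is the TCP and whose axes are the flange's). Camera axes: x right, y down, z forward; pixel columns grow to the right and rows downward; lengths in m; the calibration is good to about 2 mm. A picture is of the moment at which its call begins: read the wrist's pose just before it. There is no depth.
- manip.sign_off(): hands the job in; it is judged then, once.
The state is a dict: "t": time; "q": joint angles; "qd": joint speeds; "tau": joint torques, N m; "tcp_pos": TCP position; "tool_rot": TCP orientation; "force": force on the tool from outside, world axes, zero at the start; "ft_torque": the same for the moment, N m; "finger_gap": opening from 0.0 (shut) to 1.0 (fully open); "gripper_force": force on a finger pad.
Only numpy, scipy, OpenCV 4.12 (cv2) and the standard library are available. Lean on these libraries where they do the work, as an engineer would, in place of code of your own. Each camera call takes 0.05 s, during which the arm holds its last target. There are 200 camera calls.

## Working session

There is one attempt and no reset: what is moved stays moved. The work goes in short steps, Python scripts to look and compute and a tool call to move; the robot and the scene stay as the last step left them, time stands still between calls to the robot, and variables do not carry over. Pictures are saved under pics/ and viewed, at most 10 in all, crops included, and the job is handed in when it is done.

Besides the shell and the picture viewer there is one more tool, called by a JSON object that holds its "name" and its "arguments", one argument or row to a line. step_arm: Moves the arm, as the interface text tells. Its arguments: {"type":"object","properties":{"commands":{"type":"array","items":{"type":"number"}},"jaw":{"type":"number"},"grip_force":{"type":"number"}},"required":["commands"]}

```bash
mkdir -p pics; cat > h.py <<'E'
import numpy as np, cv2
from scipy.spatial.transform import Rotation as Rn
from station import manip
def cam(n):
    s=manip.sense(); c=manip.snapshot(n)
    if n=="wrist":
        T=np.eye(4);T[:3,:3]=Rn.from_quat(s["tool_rot"]).as_matrix();T[:3,3]=s["tcp_pos"]
        M=T@np.array(c["mount"]); c["R"]=M[:3,:3].T; c["t"]=-M[:3,:3].T@M[:3,3]
    return c
def ray(c,u,v,z):
    R=np.array(c["R"]);t=np.array(c["t"]);o=-R.T@t
    d=R.T@np.array([(u-c["cx"])/c["fx"],(v-c["cy"])/c["fy"],1]); return o+d*(z-o[2])/d[2]
E
python3 - <<'E'
from h import *
import pickle
cs={n:cam(n) for n in("top","side")}
pickle.dump(cs,open("c0.pkl","wb"))
for n in cs: cv2.imwrite(f"pics/{n}0.png",np.array(cs[n]["pixels"]))
s=manip.sense();print({k:np.round(s[k],3).tolist() for k in s})
E
```

```text
{'t': 0.1, 'q': [-1.374, 0.528, 1.434, 0.0, 1.181, -0.178], 'qd': [0.002, -0.0, -0.002, -0.001, -0.001, 0.0], 'tau': [-0.0, -44.33, -17.859, -0.0, 0.004, 0.0], 'tcp_pos': [0.229, -0.581, 0.23], 'tool_rot': [0.982, 0.187, -0.0, -0.001], 'force': [-0.402, 1.099, 0.109], 'ft_torque': [-0.006, -0.053, 0.028], 'gripper_force': 0.0, 'finger_gap': 0.996}
```

View pics/top0.png

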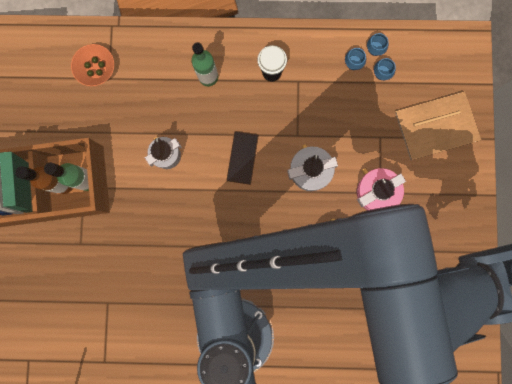

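View pics/side0.png

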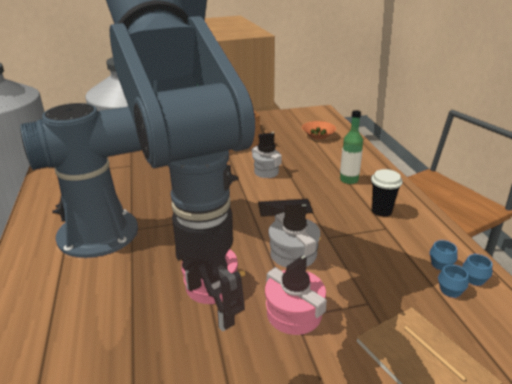

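Top view: the wide steel pot is at about (313,168), the narrow pot at (162,151), and a pink look-alike at (381,190). The side view shows the wide pot at (294,240), with a second pink pot near the gripper. Next I'll enlarge and measure.

```bash
python3 - <<'E'
from h import *
import pickle
cs=pickle.load(open("c0.pkl","rb"));c=cs["top"]
im=np.array(c["pixels"])
print("cam",-np.array(c["R"]).T@np.array(c["t"]))
for n,u,v,z in(("knob",313,166,.142),("pot",313,168,.08),("small",162,150,.138),("pink",381,190,.1),("box",243,158,.05)):print(n,ray(c,u,v,z))
a=cv2.resize(im[130:215,225:410],None,fx=4,fy=4,interpolation=cv2.INTER_CUBIC)
cs_=cs["side"];b=cv2.resize(np.array(cs_["pixels"])[180:340,240:340],None,fx=3,fy=3)
cv2.imwrite("pics/a.png",a)
E
```

```text
cam [ 0.27599753 -0.09097667  1.41756155]
knob [ 0.47335982 -0.20460835  0.142     ]
pot [ 0.47734833 -0.21018397  0.08      ]
small [0.50997286 0.19882356 0.138     ]
pink [ 0.41737678 -0.39316489  0.1       ]
box [ 0.5070295  -0.01357671  0.05      ]
```

View pics/a.png

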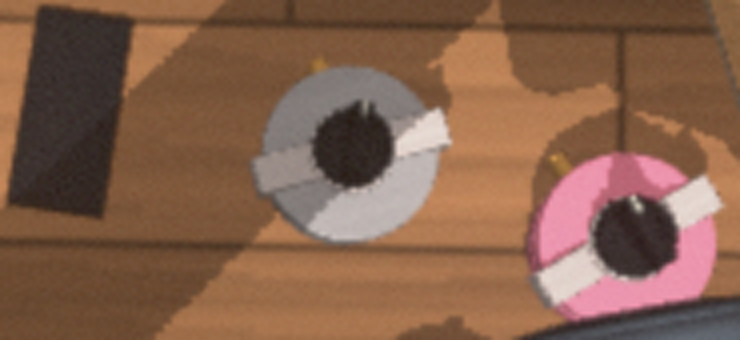

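{"name": "step_arm", "arguments": {
  "commands": [0.036,-0.026,-0.01,0,0,2.1,0.073,-0.052,-0.02,0,0,4.2,0.109,-0.078,-0.03,0,0,6.3,0.146,-0.104,-0.04,0,0,8.4,0.182,-0.13,-0.04,0,0,10.5,0.219,-0.156,-0.04,0,0,12.6,0.255,-0.182,-0.04,0,0,14.7,0.292,-0.208,-0.04,0,0,16.8,0.328,-0.234,-0.04,0,0,18.9,0.365,-0.26,-0.04,0,0,21],
  "jaw": 100
}}

```text
t: 1.1
tcp_pos: [0.474, -0.2037, 0.2711]
tool_rot: [1.0, 0.004, -0.0, -0.0]
force: [1.3, -1.2, -0.9]
finger_gap: 1.002
gripper_force: 0.0
```

```bash
python3 - <<'E'
from h import *
c=cam("wrist");cv2.imwrite("pics/w1.png",np.array(c["pixels"]))
import pickle;pickle.dump(c,open("w1.pkl","wb"))
s=manip.sense();print({k:np.round(s[k],3).tolist() for k in("t","q","tcp_pos","tool_rot")})
X=np.array([.473,-.205,.142]);p=np.array(c["R"])@X+c["t"];print(c["fx"]*p[0]/p[2]+c["cx"],c["fy"]*p[1]/p[2]+c["cy"])
E
```

```text
{'t': 1.15, 'q': [-0.613, 0.332, 1.654, 0.006, 1.157, 0.944], 'tcp_pos': [0.477, -0.198, 0.271], 'tool_rot': [1.0, 0.005, 0.001, -0.003]}
258.5977276288114 180.6389995773988
```

View pics/w1.png

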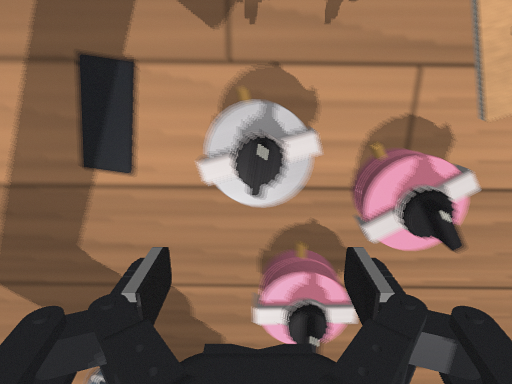

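The wrist view shows the wide pot's lid at about (258,155), with the knob bar running roughly from (264,148) to (255,192). One pink pot is at (413,203) and another at (305,295). I'll crop the knob.

```bash
python3 - <<'E'
from h import *
c=cam("wrist");im=np.array(c["pixels"])
import pickle;pickle.dump(c,open("w2.pkl","wb"))
cv2.imwrite("pics/w2.png",cv2.resize(im[90:220,190:330],None,fx=5,fy=4.5,interpolation=cv2.INTER_CUBIC))
s=manip.sense();print({k:np.round(s[k],3).tolist() for k in("t","tcp_pos","tool_rot")})
R=np.array(c["R"]);print(R.round(3),(-R.T@c["t"]).round(3),c["fx"])
for X in([.473,-.205,.142],[.473,-.205,.104]):
  p=R@np.array(X)+c["t"];print(c["fx"]*p[0]/p[2]+c["cx"],c["fy"]*p[1]/p[2]+c["cy"])
E
```

```text
{'t': 1.2, 'tcp_pos': [0.475, -0.201, 0.271], 'tool_rot': [1.0, 0.008, 0.0, -0.001]}
[[ 0.01  -1.    -0.005]
 [-0.951 -0.011  0.31 ]
 [-0.31   0.002 -0.951]] [ 0.556 -0.198  0.415] 302.4763651980255
265.6076031935753 184.00212821437265
264.8716863746187 173.52660432877582
```

View pics/w2.png

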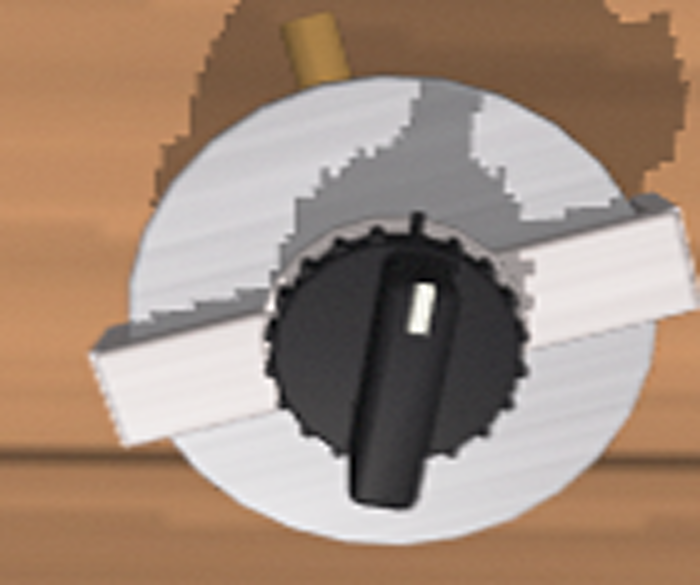

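```bash
python3 - <<'E'
from h import *
import pickle;c=pickle.load(open("w2.pkl","rb"))
P=lambda x,y,z:ray(c,190+x/5,90+y/4.5,z)
a=P(383,503,.142);b=P(425,275,.142);print(a,b,np.linalg.norm(a-b),(a+b)/2,np.degrees(np.arctan2(*(b-a)[1::-1])))
print(P(397,345,.104),np.linalg.norm(P(266,345,.104)-P(528,345,.104)))
for y in(300,400,480):
  m=None
l=P(376,400,.142)-P(352,490,.142);r=P(452,320,.142)-P(418,490,.142)
for d in(l,r):print(np.degrees(np.arctan2(d[1],d[0])))
print(np.linalg.norm(P(376,400,.142)-P(436,400,.142)))
s=manip.sense();R=Rn.from_quat(s["tool_rot"]);print(s["tcp_pos"],R.as_matrix().round(3))
E
```

```text
[ 0.45515983 -0.206274    0.142     ] [ 0.50438841 -0.21298317  0.142     ] 0.04968366105615334 [ 0.47977412 -0.20962858  0.142     ] -7.760811589193591
[ 0.48052729 -0.20964306  0.104     ] 0.05521648986545808
-12.006371720404111
-8.134380233698574
0.011241855593120954
[ 0.47516785 -0.200703    0.27102501] [[ 1.     0.015  0.   ]
 [ 0.015 -1.     0.002]
 [ 0.    -0.002 -1.   ]]
```

{"name": "step_arm", "arguments": {
  "commands": [0.001,0.001,0.0,0,0,2,0.003,0.002,0.015,0,0,4,0.005,0.003,0.04,0,0,6,0.007,0.005,0.07,0,0,8,0.007,0.005,0.1,0,0,9.6,0.007,0.005,0.125,0,0,9.6,0.007,0.005,0.145,0,0,9.6,0.007,0.005,0.155,0,0,9.6,0.007,0.005,0.158,0,0,9.6,0.007,0.005,0.158,0,0,9.6]
}}

```text
t: 2.2
tcp_pos: [0.4806, -0.2109, 0.1134]
tool_rot: [0.997, -0.079, -0.0, 0.0]
force: [-0.2, 0.8, 0.1]
finger_gap: 1.001
gripper_force: 0.0
```

```bash
python3 - <<'E'
from h import *
c=cam("wrist");cv2.imwrite("pics/w3.png",np.array(c["pixels"]))
c2=cam("side");s=manip.sense();print({k:np.round(s[k],3).tolist() for k in("t","q","tcp_pos","tool_rot","force")})
E
```

```text
{'t': 2.3, 'q': [-0.626, 0.571, 1.788, -0.0, 0.781, 1.103], 'tcp_pos': [0.481, -0.211, 0.114], 'tool_rot': [0.997, -0.079, 0.001, 0.001], 'force': [-0.287, 0.966, 0.281]}
```

View pics/w3.png

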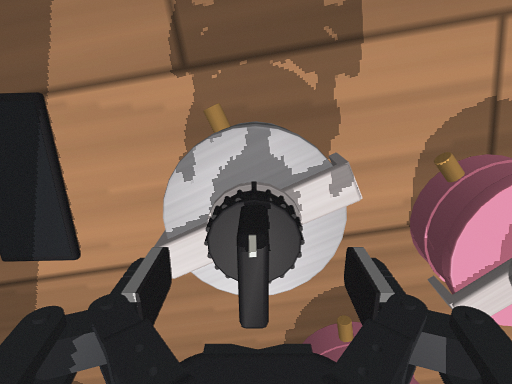

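The wrist view shows the bar aligned and centred between the fingers at x≈255. I'll close on it.

{"name": "step_arm", "arguments": {
  "commands": [0,0,0,0,0,0,0,0,0,0,0,0,0,0,0,0,0,0,0,0,0,0,0,0,0,0,0,0,0,0,0,0,0,0,0,0,0,0,0,0,0,0,0,0,0,0,0,0,0,0,0,0,0,0,0,0,0,0,0,0],
  "jaw": 0,
  "grip_force": 80
}}

```text
t: 3.3
tcp_pos: [0.4808, -0.2092, 0.1138]
tool_rot: [0.997, -0.079, 0.0, -0.001]
force: [0.8, 5.1, 5.1]
finger_gap: 0.146
gripper_force: 78.2
```

```bash
python3 - <<'E'
from h import *
s=manip.sense();print({k:np.round(s[k],3).tolist() for k in s})
E
```

```text
{'t': 3.3, 'q': [-0.625, 0.571, 1.79, 0.002, 0.782, 1.103], 'qd': [-0.001, 0.001, 0.001, -0.0, -0.0, 0.0], 'tau': [-2.756, -36.718, -11.091, -0.932, -0.551, 0.052], 'tcp_pos': [0.481, -0.209, 0.114], 'tool_rot': [0.997, -0.079, 0.0, -0.001], 'force': [0.834, 5.072, 5.111], 'ft_torque': [0.827, -0.184, 0.023], 'gripper_force': 78.219, 'finger_gap': 0.146}
```

{"name": "step_arm", "arguments": {
  "commands": [0,0,0,0,0,4,0,0,0,0,0,8,0,0,0,0,0,12,0,0,0,0,0,16,0,0,0,0,0,20,0,0,0,0,0,24,0,0,0,0,0,28,0,0,0,0,0,32,0,0,0,0,0,36,0,0,0,0,0,40]
}}

```text
t: 4.3
tcp_pos: [0.4801, -0.2102, 0.1138]
tool_rot: [0.909, -0.416, -0.001, 0.0]
force: [-1.6, 1.3, 6.0]
finger_gap: 0.149
gripper_force: 78.5
```

```bash
python3 - <<'E'
from h import *
s=manip.sense();print({k:np.round(s[k],3).tolist() for k in s})
E
```

```text
{'t': 4.3, 'q': [-0.626, 0.571, 1.789, -0.001, 0.782, 1.804], 'qd': [-0.003, -0.001, 0.0, -0.001, 0.006, 0.696], 'tau': [-0.205, -35.962, -11.077, -0.024, -0.73, -0.541], 'tcp_pos': [0.48, -0.21, 0.114], 'tool_rot': [0.909, -0.416, -0.001, 0.0], 'force': [-1.623, 1.336, 5.988], 'ft_torque': [0.241, 0.313, -0.092], 'gripper_force': 78.498, 'finger_gap': 0.149}
```

{"name": "step_arm", "arguments": {
  "commands": [0,0,0,0,0,4,0,0,0,0,0,8,0,0,0,0,0,12,0,0,0,0,0,16,0,0,0,0,0,20,0,0,0,0,0,24,0,0,0,0,0,28,0,0,0,0,0,32,0,0,0,0,0,34,0,0,0,0,0,34]
}}

```text
t: 5.3
tcp_pos: [0.4793, -0.2104, 0.1138]
tool_rot: [0.749, -0.663, -0.001, 0.001]
force: [-2.8, 1.4, 7.2]
finger_gap: 0.143
gripper_force: 78.6
```

```bash
python3 - <<'E'
from h import *
s=manip.sense();print({k:np.round(s[k],3).tolist() for k in s})
c=cam("wrist");cv2.imwrite("pics/w4.png",np.array(c["pixels"]))
E
```

```text
{'t': 5.3, 'q': [-0.626, 0.571, 1.79, -0.002, 0.783, 2.395], 'qd': [-0.003, 0.0, 0.001, 0.002, -0.001, -0.015], 'tau': [0.559, -36.153, -11.527, 0.499, -0.927, 0.166], 'tcp_pos': [0.479, -0.21, 0.114], 'tool_rot': [0.749, -0.663, -0.001, 0.001], 'force': [-2.79, 1.446, 7.215], 'ft_torque': [0.009, 0.696, 0.069], 'gripper_force': 78.598, 'finger_gap': 0.143}
```

View pics/w4.png

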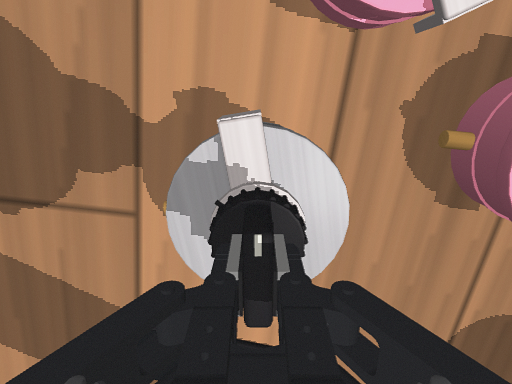

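The bar turned with the fingers without slipping. The collar tick at (222,203) now lags the bar, which shows the clutch has slipped past a notch. Release.

{"name": "step_arm", "arguments": {
  "commands": [0,0,0,0,0,0,0,0,0,0,0,0,0,0,0,0,0,0,0,0,0,0,0,0,0,0,0,0,0,0,0,0,0,0,0,0,0,0,0,0,0,0,0,0,0,0,0,0,0,0,0,0,0,0,0,0,0,0,0,0],
  "jaw": 100
}}

```text
t: 6.35
tcp_pos: [0.4805, -0.2104, 0.1133]
tool_rot: [0.749, -0.663, -0.0, -0.0]
force: [-0.4, 0.5, 0.2]
finger_gap: 0.999
gripper_force: 0.0
```

{"name": "step_arm", "arguments": {
  "commands": [0,0,-0.01,0,0,0,0,0,-0.025,0,0,0,0,0,-0.045,0,0,0,0,0,-0.065,0,0,0,0,0,-0.085,0,0,0,0,0,-0.105,0,0,0,0,0,-0.12,0,0,0,0,0,-0.13,0,0,0,0,0,-0.13,0,0,0,0,0,-0.13,0,0,0]
}}

```text
t: 7.35
tcp_pos: [0.4803, -0.2103, 0.2432]
tool_rot: [0.749, -0.663, -0.0, 0.0]
force: [0.0, -0.2, -0.6]
finger_gap: 1.003
gripper_force: 0.0
```

```bash
python3 - <<'E'
from h import *
s=manip.sense();print({k:np.round(s[k],3).tolist() for k in("t","tcp_pos","force","finger_gap")})
c=cam("wrist");cv2.imwrite("pics/w5.png",cv2.resize(np.array(c["pixels"])[90:240,160:350],None,fx=4,fy=4,interpolation=cv2.INTER_CUBIC))
E
```

```text
{'t': 7.35, 'tcp_pos': [0.48, -0.21, 0.243], 'force': [0.039, -0.154, -0.64], 'finger_gap': 1.003}
```

View pics/w5.png

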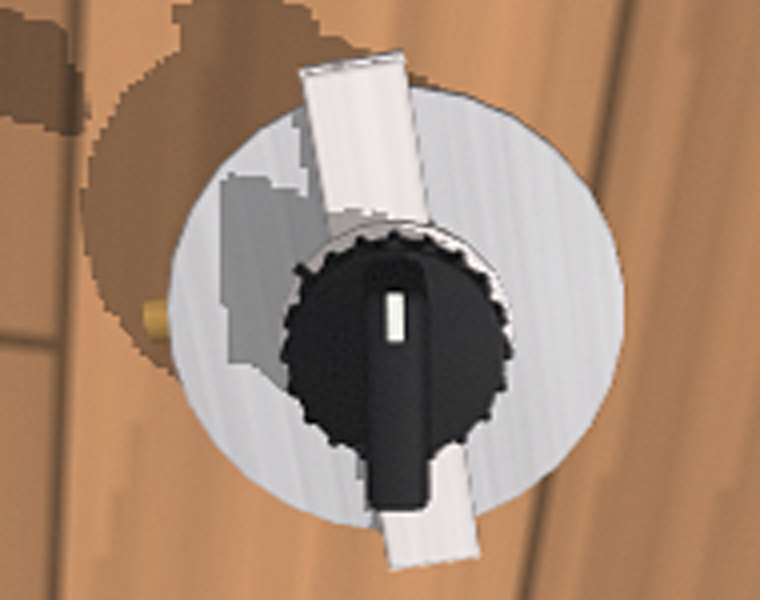

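The knob stays where it was turned. The collar tick at (300,270) lags the bar by about 0.85 rad, which is two notches, so the screw is home. The gripper is clear, so I'll hand in.

```bash
python3 -c "
from station import manip
print(manip.sign_off())"
```

```text
the job is handed in; nothing more can be done
None
```

I turned the wide pot's knob clockwise about 1.29 rad until its clutch clicked over. The last picture suggests two clicks with the screw home. I then let go, kept clear of the narrow pot and handed the job in; sign-off returned no verdict.

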